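Lock a relief board in the pressing frame with the thumb wedge

TASK

Draw the bottom relief board out of the dispenser until it is clear of it, leave it lying on the table and let go; then take it again across its middle, lay it flat in the bed of the pressing frame, between the two end stops with its long side along the fence, and let go. Then slide the bar up so that the board is held against the fence, set the thumb wedge flat in the channel behind the bar with its thin end leading, and slide it firmly along the ramp until it jams the bar fast and stays jammed when you let go. Leave the other boards in the dispenser, all dropped down one place, and do not disturb the straight block, the jar or the other things on the table.

Things in the scene. Friction and masses are not known exactly. Their poses are not given: they have to be found in the camera images.
- frame: Fixed plywood pressing frame, on either half of the table. Base 200 (x) by 220 (y) by 12 mm; origin under its centre. Fence: inner face at x = +75 mm, 26 mm high above the base, with a 60 mm finger gap in its middle. Two end stops, inner faces at y = +-72 mm, x 30 to 75 mm, 20 mm high.
- frame_bed (a point): Middle of the clamped board's place, on the base's top (12 mm above the table): frame x = +49, y = 0. Axes as the frame's; the board's long side lies along y.
- frame_channel (a point): On the base's top at frame x = -31, y = +18.6 mm: where the middle of the wedge's underside lies when jammed with the bar hard against the board (7 mm farther to +y for each mm the bar stands short). It takes a push of about 20 N. Channel between bar and ramp: open above and at both ends, wide at -y (the mouth), narrowing to +y. Axes as the frame's.
- ramp_mid (a point): On the frame, middle of the foot of the ramp's face, at frame x = -60.7, y = -5 mm, on the base's top. The ramp is a straight wall 16 mm thick, 24 mm high above the base; its face runs from frame (-46, +100) to (-75, -110) mm, a slope of 0.14. Axes as the frame's.
- bar (a joint): Position of the sliding bar (m): 0 fully back by the ramp, growing to the frame's +x; 0.040 when it holds the board against the fence (stop at 0.060). About 2 N of friction keeps it where it is left. Bar 26 (x) by 150 (y) by 24 mm high, on the base; front face at frame x = -17 mm + joint, back face at -43 mm + joint.
- bar_knob (a point): Half-way up the upright round knob on top of the bar: knob 18 mm in diameter, 32 mm high, its top 68 mm above the table, at frame y = +35 mm, on the bar's centre line.
- wedge_mid (a point): Centre of the loose thumb wedge (100 g, wood), half-way up its 28 mm. +y runs along its 120 mm length to the thin end (46 mm wide; thick end 63 mm). The square face, at x = +27 mm, goes against the bar, the sloping one (-x side, slope 0.14) against the ramp. In use its axes are those of the frame. Told from the straight block by its taper.
- wedge_fin (a point): Centre of the thumb fin on top of the wedge: an upright fin 12 mm thick (wedge x), 40 mm long (wedge y), standing 27 mm above the wedge's top, so from 28 to 55 mm above its underside (the centre is 42 mm above it); it lies 30 mm from the wedge's middle towards the thick end.
- dispenser: Fixed grey board dispenser, a sleeve with no floor or lid, 58 mm high, on either half of the table. Origin on the table; mouth towards its -x. Front wall x = 18 to 24 mm, back wall from 167 mm, sides to y = +-34.5 mm (4 mm high flanges to +-54.5). A slot 18 mm high at the foot of the front wall lets one board out along -x. Boards stacked lengthwise along x.
- board0_mid (a point): Centre of the bottom relief board, half-way up. Wooden board 130 mm (its x) by 52 mm (its y) by 13 mm thick, 60 g, lying on the table (on no floor), long side along the dispenser's x. One end sticks out of the slot by about 45 mm. It looks the same turned by half a turn.
- board1_mid (a point): Centre of the second board of the stack, the same size, wholly inside the sleeve (dispenser x about 91 mm).
- board2_mid (a point): Centre of the third board of the stack, likewise.
- board3_mid (a point): Centre of the top board of the stack, likewise.
- block_mid (a point): Bystander: centre of a straight wooden block 50 by 120 by 28 mm with the same fin as the wedge, but not tapered. Leave alone.
- jar: Bystander: closed jar, 64 mm in diameter, 85 mm high; origin under its centre.
- glue: Bystander: glue bottle, 52 mm in diameter, 130 mm high; origin under its centre.
- cup: Bystander: white mug, 76 mm in diameter, 85 mm high; origin under its centre.
- cutter: Bystander: steel ring cutter, 90 mm in diameter, 25 mm high; origin under its centre.
- spatula_grip (a point): Bystander: spatula lying on the table; middle of its handle.
Mind the look-alikes: they are no part of the job. Leave any green look-alike of the part that bears wedge_mid alone. What is shaped like the part that bears board0_mid but green is not meant.

How it is judged:
By the outcome, as a careful person would: the job done as asked, in the order asked, and still so for the second after the job is handed in, with the robot touching nothing.
It also fails if it takes over 64 s, if anything falls off the work surface, if the arm or the gripper's body presses on something with over 40 N, if the wrist force passes 120 N, or if a joint passes its speed limit or range.

ROBOT

A 7-joint arm with a two-finger parallel gripper is mounted at the origin on the work surface. World frame = base frame: x ahead of the robot, y to its left, z up, the work surface at z = 0. Lengths are in m, angles in rad, forces in N, time in s.
With the tool pointing down it reaches from about 0.4 to 0.85 m from the base axis. Payload 10.4 kg.
Tool frame: the origin (TCP) lies at the very end of the fingers, on their centre line; the grasp point (between the pads) lies 19 mm behind it (manip.pinch_z is the distance from the TCP to the grasp point, in m); z points along the fingers, y is the line along which they close (so a half turn about z gives the same grasp; the last joint's range is limited). The gripper opens to 85 mm and grips with 20 to 120 N. Pads are 22 mm wide; open, the fingers measure 114 mm over their backs; the gripper's body (76 mm by 85 mm) begins 54 mm behind the grasp point. The pads swing forward as they close: fully open they stand 13 mm farther back than shut.
Start: joints at [-1.201, 0.332, -0.065, 1.46, 0.022, 1.35, -0.088], TCP at [0.239, 0.577, 0.231] pointing down, gripper open.
Joint ranges: [-2.6, 2.6], [-0.5, 2.12], [-1.47, 1.34], [0.16, 2.42], [-1.27, 4.41], [0.06, 2.06], [-2.6, 2.6]. Speed limits (rad/s): [2.22, 2.22, 2.79, 2.79, 3.14, 3.14, 3.14].

INTERFACE

Orientations are given as a unit quaternion [x, y, z, w].
In Python, from workcell import manip gives the robot as it stands. The module is installed in compiled form; this text tells all that it offers.
- The arm moves only by the shell command python3 -m creep 'ROWS' [OPENING] [FORCE]. ROWS is a JSON object of lists of equal length, an entry for each row: "slide": the shift along the tool's x, y, z in m, a list of three; "twist": the turn about the tool's z in degrees. A call has 1 to 8 rows; each row shifts and turns the commanded pose from where the row before left it, along the tool's axes as they then stand; what a row does not reach is not made up. A row lasts 1/8 s, in which the tool goes at most 62.5 mm and 10.7 degrees, less where a joint would pass 70% of its speed; a pose out of reach is approached as far as the arm can. A call with a gripper value outside its range is refused whole. OPENING is the opening in per cent of the stroke, from 0 (shut) to 100 (fully open), set as the call begins (- or left out, the last holds). The fingers move at their own pace and stop on an object; FORCE is the grip in N (left out, the last holds). Time passes only in rows, so rows that do not move let the fingers close. It gives the time, the measured TCP pose, the force, the opening and the grip force at its end, in the units of the state.
- manip.get_obs(): the state, without advancing time (a new reading comes with each control period).
- manip.camera(name): name is "scene" or "top" or "wrist"; returns (picture, depth): 384x512x3 uint8, blue, green, red; 384x512 float32, m along the optical axis (not along the pixel's ray), 0 where there is no reading.
- manip.camera_params(name): a dict with "intrinsics" (3x3 intrinsics, pixels), "R" (3x3) and "t" (3): a world point X has camera coordinates R X + t. Camera axes: x right, y down, z forward; pixel columns grow to the right and rows downward; lengths in m; the calibration is good to about 2 mm. A picture is of the moment at which its call begins: read the wrist's pose just before it. camera_params takes no time and is no camera call; for the wrist camera it gives the pose at the moment of the call.
- manip.hand_in(): hands the job in; it is judged then, once.
The state is a dict: "clock": time; "joint_pos": joint angles; "joint_velocities": joint speeds; "tau": joint torques, N m; "position": TCP position; "ee_rot": TCP orientation; "ft_force": force on the tool from outside, world axes, zero at the start; "torque": the same for the moment, N m; "grip_width": opening from 0.0 (shut) to 1.0 (fully open); "grasp_force": force on a finger pad.
Only numpy, scipy, OpenCV 4.12 (cv2) and the standard library are available. Lean on these libraries where they do the work, as an engineer would, in place of code of your own. Each camera call takes 0.05 s, during which the arm holds its last target. There are 200 camera calls.

## Working session

There is one attempt and no reset: what is moved stays moved. The work goes in short steps, Python scripts to look and compute and a shell command to move; the robot and the scene stay as the last step left them, time stands still between calls to the robot, and variables do not carry over. Pictures are saved under pics/ and viewed, at most 10 in all, crops included, and the job is handed in when it is done.

```bash
mkdir -p pics; ls; cat > h.py <<'E'
import numpy as np, cv2
from workcell import manip
from scipy.spatial.transform import Rotation as Ro
def cam(n):
    p=manip.camera_params(n); im,d=manip.camera(n); return im,d,p
def pts(d,p):
    K=p["intrinsics"];R=np.array(p["R"]);t=np.array(p["t"])
    v,u=np.mgrid[:d.shape[0],:d.shape[1]]
    c=np.stack([(u-K[0][2])/K[0][0]*d,(v-K[1][2])/K[1][1]*d,d],-1)
    w=(c-t)@R; w[d==0]=np.nan; return w
def ray(p,u,v,z):
    K=np.array(p["intrinsics"]);R=np.array(p["R"]);t=np.array(p["t"])
    r=R.T@np.linalg.inv(K)@np.array([u,v,1.]); o=-R.T@t
    return o+r*(z-o[2])/r[2]
def st():
    o=manip.get_obs(); print({k:np.round(o[k],4).tolist() for k in("clock","position","ee_rot","ft_force","grip_width","grasp_force")}); R=Ro.from_quat(o["ee_rot"]).as_matrix(); print(R.round(3).tolist()); return o,R
E
python3 - <<'E'
from h import *
st(); print(manip.pinch_z)
for n in("top","scene"):
    im,d,p=cam(n); np.savez(f"{n}.npz",im=im,d=d,**p); cv2.imwrite(f"pics/{n}0.png",im)
    print(n,-np.array(p["R"]).T@p["t"],np.array(p["R"]).round(2).tolist(),np.array(p["intrinsics"]).round(1).tolist())
E
```

```text
pics
{'clock': 0.0, 'position': [0.2391, 0.577, 0.2305], 'ee_rot': [0.1951, 0.9808, -0.0007, -0.0001], 'ft_force': [0.0601, -0.2756, -0.0955], 'grip_width': 0.9995, 'grasp_force': 0.0}
[[-0.924, 0.383, -0.0], [0.383, 0.924, -0.001], [-0.0, -0.001, -1.0]]
0.0187
top [ 0.42351805 -0.01220883  1.46480792] [[-0.02, -1.0, -0.0], [-0.99, 0.02, -0.1], [0.1, -0.0, -0.99]] [[493.5, 0.0, 253.6], [0.0, 493.5, 187.4], [0.0, 0.0, 1.0]]
scene [1.30602631 0.24331846 1.26790682] [[-0.3, 0.95, -0.01], [0.8, 0.25, -0.54], [-0.52, -0.17, -0.84]] [[484.6, 0.0, 262.5], [0.0, 484.6, 194.6], [0.0, 0.0, 1.0]]
```

View pics/top0.png

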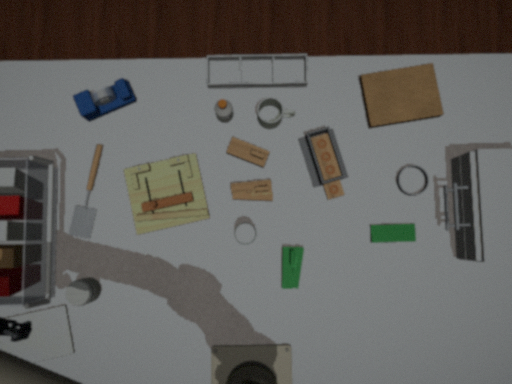

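View pics/scene0.png

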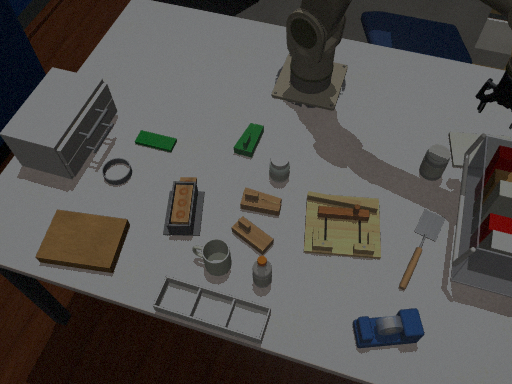

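Top view: the frame is at (166,193), and the dispenser is at (323,157) with its board sticking out at (333,190), towards the robot. The two natural-wood finned parts are at (248,151) and (251,190). The green look-alikes are a finned one at (291,266) and a board at (392,232), both to be left alone. An enlarged crop should show which wooden part is tapered.

```bash
python3 - <<'E'
from h import *
z=np.load("top.npz");s=np.load("scene.npz")
a=cv2.resize(z["im"][125:215,120:360],None,fx=3.2,fy=3.2,interpolation=cv2.INTER_CUBIC)
b=cv2.resize(s["im"][170:260,160:400],None,fx=3.2,fy=3.2,interpolation=cv2.INTER_CUBIC)
cv2.imwrite("pics/crop1.png",cv2.convertScaleAbs(np.vstack([a,b]),alpha=1.5))
for n,(u,v,h) in dict(frame=(166,193,.03),disp=(323,157,.05),bend=(333,193,.013),c1=(248,151,.028),c2=(251,190,.028),jar=(245,231,.085)).items(): print(n,ray(z,u,v,h).round(3))
E
```

```text
frame [0.556 0.242 0.03 ]
disp [ 0.652 -0.217  0.05 ]
bend [ 0.55  -0.249  0.013]
c1 [0.677 0.    0.028]
c2 [ 0.562 -0.007  0.028]
jar [0.442 0.012 0.085]
```

View pics/crop1.png

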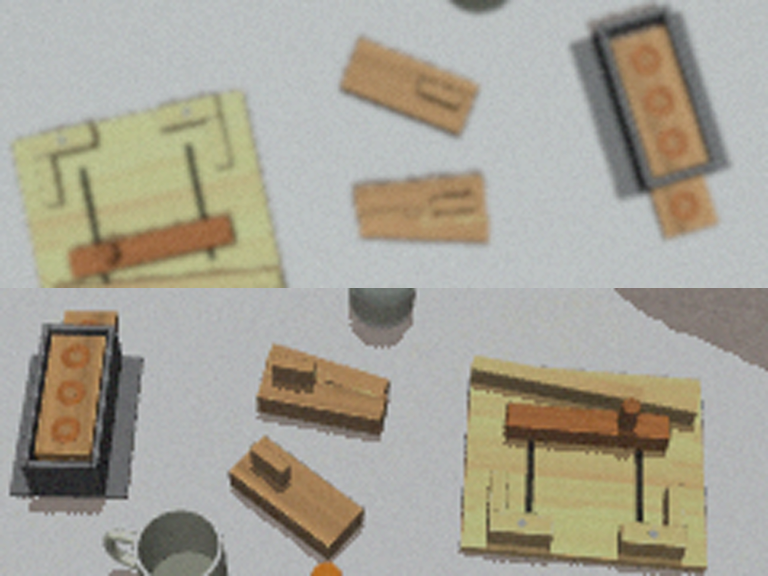

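The crop shows the part at (251,190) in the top view is tapered: about 53 px wide at its left end and 71 px at its right (fin) end. So it is the wedge, with its thin end towards world +y. The part at (248,151) keeps the same width along its length, so it is the straight block. The frame's fence faces world +x and its knob end faces +y. I'll move in for wrist views.

```bash
python3 -m creep '{"slide":[[0,0,-0.05],[0,0,-0.05],[0,0,-0.03],[-0.04,-0.04,0],[-0.04,-0.04,0],[-0.04,-0.04,0],[-0.04,-0.04,0],[-0.04,-0.04,0]],"twist":[-7.5,-7.5,-7.5,0,0,0,0,0]}'; python3 -m creep '{"slide":[[-0.03,-0.04,0],[-0.0,-0.05,0],[0,-0.02,0],[0,0,0]],"twist":[0,0,0,0]}'
python3 - <<'E'
from h import *
st()
im,d,p=cam("wrist"); np.savez("w1.npz",im=im,d=d,**p); cv2.imwrite("pics/w1.png",im)
print(-np.array(p["R"]).T@p["t"],np.array(p["R"]).round(2).tolist(),p["intrinsics"][0])
E
```

```text
clock: 1.1
position: [0.4402, 0.3758, 0.361]
ee_rot: [-0.0, 1.0, -0.0, -0.0]
ft_force: [0.1, 0.8, -0.9]
grip_width: 1.001
grasp_force: 0.0
clock: 1.6
position: [0.4693, 0.2666, 0.3616]
ee_rot: [0.001, 1.0, 0.0, 0.0]
ft_force: [-0.5, 0.1, 0.8]
grip_width: 0.999
grasp_force: 0.0
{'clock': 1.6, 'position': [0.4693, 0.2666, 0.3616], 'ee_rot': [0.0009, 1.0, 0.0003, 0.0002], 'ft_force': [-0.4506, 0.1129, 0.773], 'grip_width': 0.9992, 'grasp_force': 0.0}
[[-1.0, 0.002, 0.0], [0.002, 1.0, 0.001], [-0.0, 0.001, -1.0]]
[0.3979716  0.26595729 0.5040022 ] [[0.0, 1.0, -0.0], [0.96, -0.0, 0.28], [0.28, -0.0, -0.96]] [316.19230017   0.         256.20485641]
```

View pics/w1.png

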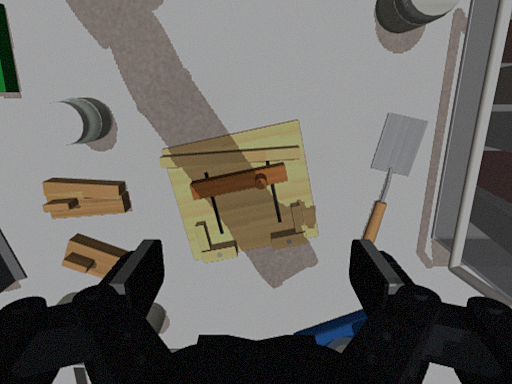

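Wrist view: the frame is centred near (240,190), with the bar at (240,180) and the knob at (261,181). The tapered wedge is at (85,197), and the block is partly hidden at (95,255). Next I'll measure the frame and move on to view the wedge and dispenser.

```bash
python3 -m creep '{"slide":[[0,-0.06,0],[0,-0.06,0],[0,-0.06,0],[0,-0.06,0],[0,-0.06,0],[0,-0.06,0],[0,-0.03,0],[0,0,0]],"twist":[0,0,0,0,0,0,0,0]}'
python3 - <<'E'
from h import *
im,d,p=cam("wrist"); np.savez("w2.npz",im=im,d=d,**p); cv2.imwrite("pics/w2.png",im)
z=np.load("w1.npz"); w=pts(z["d"],z); hsv=cv2.cvtColor(z["im"],cv2.COLOR_BGR2HSV)
for q in [(190,130),(265,235),(160,220),(181,240),(197,85),(100,300)]: print(q,hsv[q],w[q].round(4))
t=np.load("top.npz"); W=pts(t["d"],t); print("top",W[193,166].round(3),W[300,140].round(3))
m=((hsv[...,0]>18)&(hsv[...,0]<35)&(hsv[...,1]>50)).astype(np.uint8)
n,l,s,c=cv2.connectedComponentsWithStats(cv2.morphologyEx(m,2,np.ones((3,3))) if 0 else m)
k=1+s[1:,4].argmax(); print(s[k])
P=w[(l==k)]; P=P[np.isfinite(P[:,0])]
print(np.percentile(P[:,2],[1,10,50,90,99]).round(4))
Q=P[(P[:,2]<.05)][:,:2].astype(np.float32)
print(cv2.minAreaRect(Q*1000))
E
```

```text
clock: 2.65
position: [0.4696, -0.1232, 0.3613]
ee_rot: [0.001, 1.0, -0.0, -0.0]
ft_force: [-0.3, 0.6, -0.2]
grip_width: 0.998
grasp_force: 0.0
(190, 130) [105   3 161] [5.533e-01 5.510e-02 1.000e-04]
(265, 235) [ 98   6 157] [6.946e-01 2.272e-01 1.000e-04]
(160, 220) [ 19 112 109] [0.4952 0.2112 0.0364]
(181, 240) [ 12 161  92] [0.5277 0.2409 0.0379]
(197, 85) [ 16 130 108] [ 0.5558 -0.0053  0.0292]
(100, 300) [ 90   3 163] [0.4091 0.3332 0.0005]
top [0.558 0.245 0.01 ] [ 0.247  0.323 -0.004]
[  160   120   159   143 10547]
[0.0096 0.011  0.0124 0.0361 0.0386]
((558.2012939453125, 239.77987670898438), (197.97506713867188, 229.06301879882812), 12.070201873779297)
```

View pics/w2.png

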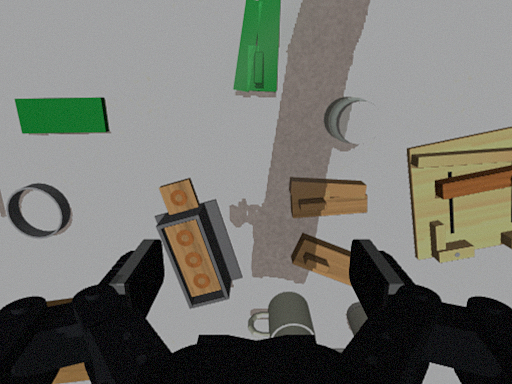

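Wrist view: the dispenser sleeve is at (197,262), with the bottom board's end at (180,196). The tapered wedge is at (328,197), its fin on the left half, and the block is at (325,260). The green wedge at (258,45) and the green board at (62,115) are ignored.

```bash
cat > fit.py <<'E'
from h import *
def edges(P,yaw,nb=14,q=97,trim=.12):
    """P xy (m); yaw rad -> centre, yaw refined, size: line fits to binned extremes on 4 sides"""
    for it in range(3):
        c,s=np.cos(yaw),np.sin(yaw); A=P@np.array([[c,-s],[s,c]])  # local coords
        lo,hi=np.percentile(A,1,0),np.percentile(A,99,0); out=[];sl=[]
        for ax in(0,1):
            o=1-ax; L=hi[o]-lo[o]; b=np.linspace(lo[o]+trim*L,hi[o]-trim*L,nb+1)
            for sg,qq in((-1,100-q),(1,q)):
                x=[];y=[]
                for i in range(nb):
                    k=(A[:,o]>=b[i])&(A[:,o]<b[i+1])
                    if k.sum()>4: x.append((b[i]+b[i+1])/2); y.append(np.percentile(A[k,ax],qq))
                x=np.array(x);y=np.array(y)
                f=np.polyfit(x,y,1); r=abs(y-np.polyval(f,x)); g=r<=np.median(r)*2+1e-4; f=np.polyfit(x[g],y[g],1)
                out.append(np.polyval(f,np.mean(x))); sl.append((-f[0] if ax==0 else f[0]))
        dy=np.median(sl); 
        if it<2: yaw+=dy
    ctr=np.array([(out[0]+out[1])/2,(out[2]+out[3])/2]); R=np.array([[c,-s],[s,c]])
    return R@ctr, np.degrees(yaw), (np.array([out[1]-out[0],out[3]-out[2]])*1000).round(1), np.degrees(sl).round(2)
def near(w,x,y,r): return np.isfinite(w[...,0])&(np.hypot(w[...,0]-x,w[...,1]-y)<r)
E
python3 - <<'E'
from fit import *
z=np.load("w1.npz"); w=pts(z["d"],z); Z=w[...,2]
hsv=cv2.cvtColor(z["im"],cv2.COLOR_BGR2HSV)
k=near(w,.557,.242,.17)&(Z>.008)&(Z<.016)
print("base",edges(w[k][:,:2],np.radians(12.5)))
k=near(w,.557,.242,.12)&(Z>.058)&(Z<.08); print("knob",k.sum(),cv2.minAreaRect((w[k][:,:2]*1000).astype(np.float32)),Z[k].max())
k=near(w,.527,.242,.1)&(Z>.03)&(Z<.045)&(hsv[...,0]<16)&(hsv[...,1]>135); print("bar",edges(w[k][:,:2],np.radians(12.5),q=95), np.median(Z[k]))
z=np.load("w2.npz"); w=pts(z["d"],z); Z=w[...,2]
k=near(w,.562,-.007,.075)&(Z>.024)&(Z<.033); print("wedge",edges(w[k][:,:2],0.))
k=near(w,.562,-.007,.075)&(Z>.04)&(Z<.06); print("fin",k.sum(),cv2.minAreaRect((w[k][:,:2]*1000).astype(np.float32)),Z[k].max())
k=near(w,.57,-.25,.08)&(Z>.009)&(Z<.017);k[214:]=0; print("b0",k.sum(),cv2.minAreaRect((w[k][:,:2]*1000).astype(np.float32)),w[k].mean(0))
k=near(w,.652,-.217,.13)&(Z>.053)&(Z<.063);print("sleeve",k.sum(),cv2.minAreaRect((w[k][:,:2]*1000).astype(np.float32)))
for q in [(196,180),(235,187),(282,203),(262,220),(225,160)]: print(q,w[q].round(4))
E
```

```text
base (array([0.54994394, 0.24234636]), np.float64(11.11549506913121), array([176.2, 208.9]), array([ 0.87,  0.76,  1.64, -0.5 ]))
knob 130 ((523.2656860351562, 271.8262023925781), (15.872186660766602, 16.421314239501953), 89.76526641845703) 0.07062614209731861
bar (array([0.52967784, 0.23779543]), np.float64(12.309690050420192), array([ 22.5, 133.3]), array([-0.07, -0.01, -4.58,  7.52])) 0.03648345329744173
wedge (array([ 0.5612578 , -0.01006454]), np.float64(4.7899938081522455), array([ 52. , 110.9]), array([-8.95,  0.58, -1.57, 10.28]))
fin 278 ((563.8538818359375, -38.74762725830078), (12.317392349243164, 40.03108596801758), 4.745916366577148) 0.05691844232076255
b0 943 ((568.3215942382812, -245.9270782470703), (63.97248458862305, 61.367794036865234), 15.50263500213623) [ 0.56186911 -0.25075749  0.01301202]
sleeve 1443 ((659.3975830078125, -224.1177978515625), (156.9243927001953, 69.71673583984375), 16.007688522338867)
(196, 180) [ 0.5597 -0.2489  0.0139]
(235, 187) [ 0.6111 -0.2326  0.0523]
(282, 203) [ 0.6955 -0.212   0.0516]
(262, 220) [ 0.6709 -0.1856  0.0306]
(225, 160) [ 0.5916 -0.2713  0.0581]
```

```bash
python3 -m creep '{"slide":[[0,0,0],[0,0,0.0],[-0.016,-0.05,0],[-0.016,-0.05,0.02],[-0.017,-0.049,0.06],[0,0,0.06],[0,0,0.06],[0,0,0.06]],"twist":[-8,-8,0,0,0,0,0,0]}' 80 40
python3 -m creep '{"slide":[[0,0,0.04],[0,0,0.02],[0,0,0]],"twist":[0,0,0]}'
python3 - <<'E'
from h import *
o,R=st()
tgt=np.array([.558,-.253,.003]); print((R.T@(tgt-o["position"])).round(4))
im,d,p=cam("wrist"); np.savez("w3.npz",im=im,d=d,**p)
w=pts(d,p);Z=w[...,2]
k=np.isfinite(Z)&(Z>.009)&(Z<.017)&(np.hypot(w[...,0]-.56,w[...,1]+.251)<.03)
hsv=cv2.cvtColor(im,cv2.COLOR_BGR2HSV); k&=hsv[...,1]>70
print(k.sum(),cv2.minAreaRect((w[k][:,:2]*1000).astype(np.float32)),w[k].mean(0))
E
```

```text
clock: 3.7
position: [0.5523, -0.2399, 0.1114]
ee_rot: [-0.141, 0.99, 0.001, -0.0]
ft_force: [0.5, 0.6, -0.8]
grip_width: 0.802
grasp_force: 0.0
clock: 4.08
position: [0.5513, -0.2417, 0.0532]
ee_rot: [-0.14, 0.99, 0.001, -0.001]
ft_force: [0.3, -0.3, -0.2]
grip_width: 0.799
grasp_force: 0.0
{'clock': 4.075, 'position': [0.5513, -0.2417, 0.0532], 'ee_rot': [-0.14, 0.9901, 0.0006, -0.0008], 'ft_force': [0.3338, -0.2653, -0.1521], 'grip_width': 0.799, 'grasp_force': 0.0}
[[-0.961, -0.277, -0.002], [-0.277, 0.961, 0.001], [0.001, 0.001, -1.0]]
[-0.0034 -0.0128  0.0502]
5791 ((563.1054077148438, -252.2008514404297), (51.48989486694336, 51.64556121826172), 15.75243091583252) [ 0.56088082 -0.25206893  0.01290984]
```

```bash
python3 -m creep '{"slide":[[-0.003,-0.013,0],[0,0,0.03],[0,0,0.016],[0,0,0.004],[0,0,0]],"twist":[0,0,0,0,0]}' 80 40
python3 -m creep '{"slide":[[0,0,0],[0,0,0],[0,0,0],[0,0,0]],"twist":[0,0,0,0]}' 45 40
```

```text
clock: 4.75
position: [0.5578, -0.2553, 0.0046]
ee_rot: [-0.139, 0.99, -0.0, 0.0]
ft_force: [0.4, -0.0, -0.0]
grip_width: 0.803
grasp_force: 0.0
clock: 5.25
position: [0.5577, -0.2538, 0.0051]
ee_rot: [-0.139, 0.99, 0.001, 0.0]
ft_force: [-5.4, 5.4, 9.1]
grip_width: 0.594
grasp_force: 40.6
```

```bash
python3 -m creep '{"slide":[[0.004,0,-0.001],[0.010,0,0],[0.015,0,0],[0.015,0,0],[0.015,0,0],[0.015,0,0],[0.015,0,0],[0.015,0,0]],"twist":[0,0,0,0,0,0,0,0]}'
python3 -m creep '{"slide":[[0.01,0,0],[0,0,0],[0,0,0]],"twist":[0,0,0]}'
python3 - <<'E'
from h import *
o,R=st()
im,d,p=cam("wrist"); np.savez("w4.npz",im=im,d=d,**p); cv2.imwrite("pics/w4.png",im)
E
```

```text
clock: 6.25
position: [0.4565, -0.2847, 0.0053]
ee_rot: [-0.139, 0.99, -0.0, 0.0]
ft_force: [2.0, 0.3, 2.5]
grip_width: 0.591
grasp_force: 42.1
clock: 6.62
position: [0.447, -0.2872, 0.0052]
ee_rot: [-0.139, 0.99, -0.0, -0.001]
ft_force: [-4.5, -1.7, 8.5]
grip_width: 0.594
grasp_force: 42.8
{'clock': 6.625, 'position': [0.447, -0.2872, 0.0052], 'ee_rot': [-0.1387, 0.9903, -0.0001, -0.0006], 'ft_force': [-4.494, -1.7015, 8.4997], 'grip_width': 0.5944, 'grasp_force': 42.7665}
[[-0.962, -0.275, -0.001], [-0.275, 0.962, -0.0], [0.001, 0.0, -1.0]]
```

View pics/w4.png

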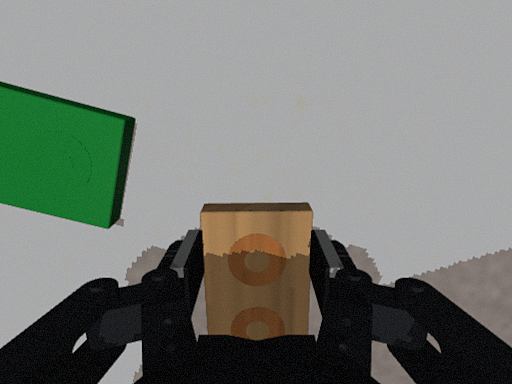

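The board came out with the gripper; its end is at (257,207) and straight between the pads. Now I'll release it, rise and look.

```bash
python3 -m creep '{"slide":[[0,0,0],[0,0,0],[0,0,-0.01],[0,0,-0.05],[0,0,-0.06],[0,0,-0.06],[0,0,0]],"twist":[0,0,0,0,0,0,0]}' 82 40
python3 - <<'E'
from fit import *
o,R=st()
im,d,p=cam("wrist"); np.savez("w5.npz",im=im,d=d,**p)
w=pts(d,p);Z=w[...,2];hsv=cv2.cvtColor(im,cv2.COLOR_BGR2HSV)
k=near(w,.49,-.272,.12)&(Z>.009)&(Z<.017)&(hsv[...,1]>70)&(hsv[...,0]<25)
n,l,s,c=cv2.connectedComponentsWithStats(k.astype(np.uint8)); i=1+s[1:,4].argmax(); k=l==i
r=cv2.minAreaRect((w[k][:,:2]*1000).astype(np.float32)); print(s[i],r,Z[k].mean()); print(edges(w[k][:,:2],np.radians(15.9)))
# stack top and sleeve front
k=near(w,.66,-.224,.1)&(Z>.02)&(hsv[...,1]>70)&(hsv[...,0]<25); print("stack z",np.percentile(Z[k],[5,50,95]) if k.sum() else None,k.sum())
k=near(w,.66,-.224,.13)&(Z>.053)&(Z<.063); print("sleeve",k.sum(),w[k][:,:2].min(0) if k.sum() else 0)
E
```

```text
clock: 7.55
position: [0.45, -0.2878, 0.1903]
ee_rot: [-0.139, 0.99, -0.002, 0.004]
ft_force: [0.6, -0.4, -0.0]
grip_width: 0.817
grasp_force: 0.0
{'clock': 7.55, 'position': [0.45, -0.2878, 0.1903], 'ee_rot': [-0.139, 0.9903, -0.0017, 0.0039], 'ft_force': [0.6176, -0.382, -0.0099], 'grip_width': 0.8171, 'grasp_force': 0.0}
[[-0.961, -0.275, 0.008], [-0.275, 0.961, -0.002], [-0.007, -0.005, -1.0]]
[ 234  142   51  114 5441] ((490.1268310546875, -274.9173583984375), (128.65643310546875, 51.49415588378906), 16.52362060546875) 0.012974423260114672
(array([ 0.48902294, -0.27535469]), np.float64(16.543170414155735), array([121. ,  47.9]), array([ 1.55, -0.46,  0.17, -0.17]))
stack z [0.03787867 0.03896001 0.05692626] 1282
sleeve 788 [ 0.57440554 -0.27908634]
```

The board lies clear: its centre is at (0.490,-0.275) and it is about 34 mm from the sleeve. The stack has dropped, with its top at 39 mm. Now I'll take it across the middle.

```bash
python3 -m creep '{"slide":[[-0.021,0,0.05],[-0.02,0.001,0.05],[0,0,0.05],[0,0,0.02],[0,0,0.012],[0,0,0.002],[0,0,0]],"twist":[-0.6,0,0,0,0,0,0]}' 82 50
python3 - <<'E'
from h import *
o,R=st(); print((R.T@(np.array([.490,-.275,.0045])-o["position"])).round(4))
E
```

```text
clock: 8.48
position: [0.4877, -0.2744, 0.0023]
ee_rot: [-0.144, 0.99, -0.0, 0.001]
ft_force: [0.8, -0.0, -0.0]
grip_width: 0.817
grasp_force: 0.0
{'clock': 8.475, 'position': [0.4877, -0.2744, 0.0023], 'ee_rot': [-0.1442, 0.9895, -0.0004, 0.001], 'ft_force': [0.8431, -0.0399, -0.0008], 'grip_width': 0.8165, 'grasp_force': 0.0}
[[-0.958, -0.285, 0.002], [-0.285, 0.958, -0.0], [-0.002, -0.001, -1.0]]
[-0.002  -0.0012 -0.0022]
```

```bash
python3 -m creep '{"slide":[[-0.002,-0.001,-0.004],[0,0,0],[0,0,0],[0,0,0],[0,0,0]],"twist":[0,0,0,0,0]}' 45 50
python3 -m creep '{"slide":[[0,0,-0.01],[0,0,-0.04],[0,0,-0.05],[0,0,-0.05],[0,0,-0.05],[0,0,0]],"twist":[0,0,0,0,0,0]}'
```

```text
clock: 9.1
position: [0.49, -0.2747, 0.0068]
ee_rot: [-0.144, 0.99, -0.0, 0.001]
ft_force: [-3.0, 1.5, 10.0]
grip_width: 0.58
grasp_force: 50.0
clock: 9.85
position: [0.4909, -0.2756, 0.2098]
ee_rot: [-0.144, 0.99, -0.002, 0.004]
ft_force: [-1.2, -0.3, -0.8]
grip_width: 0.581
grasp_force: 52.1
```

```bash
python3 - <<'E'
from fit import *
print(np.round(manip.get_obs()["joint_pos"],3).tolist())
z=np.load("w1.npz"); w=pts(z["d"],z); hsv=cv2.cvtColor(z["im"],cv2.COLOR_BGR2HSV)
O=np.array([.5601,.2440])
for yd in(12.0,12.5):
    y=np.radians(yd); R=np.array([[np.cos(y),-np.sin(y)],[np.sin(y),np.cos(y)]])
    L=(w[...,:2]-O)@R*1000; Z=w[...,2]*1000; sel=np.isfinite(Z)&(abs(L[...,0])<125)&(abs(L[...,1])<135)
    X,Y=L[...,0],L[...,1]
    def pr(n,k,a,b,ax):
        o=[]
        for lo in range(a,b,15):
            kk=k&sel&((Y if ax==0 else X)>=lo)&((Y if ax==0 else X)<lo+15)
            if kk.sum()>3:
                v=(X if ax==0 else Y)[kk]; o.append((lo,*np.percentile(v,[3,97]).round(1).tolist()))
        print(yd,n,o)
    pr("fence x by y",(Z>35)&(Z<42)&(X>60),-110,110,0)
    pr("ramp x by y",(Z>33)&(Z<42)&(X<-38)&(hsv[...,0]>=16),-110,110,0)
    pr("stops y by x +",(Z>29)&(Z<35)&(Y>40)&(X>20),20,80,1)
    pr("stops y by x -",(Z>29)&(Z<35)&(Y<-40)&(X>20),20,80,1)
    pr("base x by y",(Z>6)&(Z<45),-110,110,0)
    pr("base y by x",(Z>6)&(Z<45),-95,95,1)
E
```

```text
[-0.094, 0.219, 0.609, 1.695, -0.133, 1.261, 2.403]
12.0 fence x by y [(-95, 73.6, 92.8), (-80, 73.5, 92.6), (-65, 73.5, 92.2), (-50, 73.8, 92.3), (-35, 73.6, 92.6), (25, 73.4, 92.8), (40, 73.7, 92.1), (55, 73.6, 92.4), (70, 73.7, 92.8), (85, 73.7, 90.3)]
12.0 ramp x by y [(-110, -91.5, -76.2), (-95, -90.1, -73.9), (-80, -87.8, -71.4), (-65, -85.1, -69.4), (-50, -83.4, -67.7), (-35, -81.3, -64.3), (-20, -79.0, -47.4), (-5, -77.2, -61.2), (10, -75.5, -59.3), (25, -73.1, -57.1), (40, -71.1, -55.7), (55, -68.9, -53.1), (70, -67.2, -50.3), (85, -64.4, -49.1), (100, -63.2, -58.5)]
12.0 stops y by x + [(20, 72.0, 86.2), (35, 72.1, 85.7), (50, 72.2, 86.2), (65, 42.6, 85.6)]
12.0 stops y by x - [(20, -86.2, -72.2), (35, -86.4, -72.3), (50, -86.5, -72.6), (65, -86.1, -43.1)]
12.0 base x by y [(-110, -96.6, 90.6), (-95, -97.4, 82.4), (-80, -96.4, 86.2), (-65, -96.7, 86.2), (-50, -96.5, 86.4), (-35, -96.6, 89.9), (-20, -96.7, 90.6), (-5, -96.8, 90.4), (10, -96.8, 90.8), (25, -97.3, 87.5), (40, -96.5, 86.0), (55, -96.6, 85.9), (70, -96.0, 86.1), (85, -97.0, 89.0), (100, -96.8, 90.9)]
12.0 base y
[... 917 characters left out ...]
ps y by x - [(20, -86.4, -72.5), (35, -86.8, -72.6), (50, -87.0, -73.1), (65, -86.6, -41.9)]
12.5 base x by y [(-110, -97.6, 89.7), (-95, -98.1, 81.7), (-80, -97.0, 85.6), (-65, -97.1, 85.8), (-50, -97.0, 85.9), (-35, -96.7, 89.7), (-20, -97.1, 90.4), (-5, -96.4, 90.4), (10, -96.8, 90.2), (25, -97.0, 87.4), (40, -96.1, 87.2), (55, -96.0, 86.4), (70, -95.7, 86.8), (85, -95.9, 90.2), (100, -96.3, 91.3)]
12.5 base y by x [(-95, -102.5, 103.1), (-80, -98.3, 103.1), (-65, -102.9, 104.3), (-50, -100.9, 101.6), (-35, -102.8, 103.6), (-20, -105.3, 105.9), (-5, -102.7, 103.0), (10, -102.8, 103.3), (25, -102.4, 102.1), (40, -103.1, 103.0), (55, -103.0, 102.5), (70, -100.7, 100.1), (85, -104.1, 104.2)]
```

```bash
python3 -m creep '{"slide":[[0,0,0],[0,0,0],[0,0,0],[0,0,0],[0,0,0],[0,0,0],[0,0,0],[0,0,0]],"twist":[10.5,10.5,10.5,10.5,10.5,10.5,10.5,10.5]}'
python3 -m creep '{"slide":[[0,0,0],[0.049,0.022,0],[0.049,0.022,0],[0.049,0.022,0],[0.049,0.022,0],[0.049,0.022,0],[0.049,0.022,0],[0.049,0.022,0]],"twist":[10.5,0,0,0,0,0,0,0]}'
python3 -m creep '{"slide":[[0.049,0.022,0],[0.049,0.022,0],[0.04,0.02,0],[0,0,0],[0,0,0]],"twist":[0,0,0,0,0]}'
cat >> h.py <<'E'
O=np.array([.5587,.2437,0]); YW=np.radians(12.0); FR=Ro.from_euler("z",YW).as_matrix()
def fr():
    o,R=st(); print("frame mm",(FR.T@(np.array(o["position"])-O)*1000).round(1),"tool y yaw-12:",np.degrees(np.arctan2(R[1,1],R[0,1])-YW).round(2)); return o,R
E
python3 -c "
from h import *
o,R=fr(); print(np.round(o['joint_pos'],2))"
```

```text
clock: 10.85
position: [0.4887, -0.2742, 0.2046]
ee_rot: [0.557, 0.83, -0.0, -0.0]
ft_force: [-0.2, 0.1, -0.5]
grip_width: 0.581
grasp_force: 52.1
clock: 11.85
position: [0.5677, 0.095, 0.2047]
ee_rot: [0.629, 0.778, -0.0, -0.0]
ft_force: [0.8, 0.6, -0.2]
grip_width: 0.579
grasp_force: 52.1
clock: 12.48
position: [0.6013, 0.2408, 0.2045]
ee_rot: [0.629, 0.777, -0.001, 0.0]
ft_force: [1.4, -0.8, -0.3]
grip_width: 0.579
grasp_force: 52.1
{'clock': 12.475, 'position': [0.6013, 0.2408, 0.2045], 'ee_rot': [0.6289, 0.7775, -0.0007, 0.0001], 'ft_force': [1.3971, -0.7961, -0.3137], 'grip_width': 0.5789, 'grasp_force': 52.1398}
[[-0.209, 0.978, -0.001], [0.978, 0.209, -0.001], [-0.001, -0.001, -1.0]]
frame mm [ 41.1 -11.7 204.5] tool y yaw-12: 0.06
[-0.86  0.43  0.56  1.46 -0.23  1.32 -0.08]
```

```bash
cat > meas.py <<'E'
from fit import *
def loc(w): 
    L=((w-O)@FR)*1000; return L[...,0],L[...,1],L[...,2]
def prof(n,X,Y,k,a,b,ax,step=15):
    o=[];A,B=(X,Y) if ax==0 else (Y,X)
    for lo in range(a,b,step):
        kk=k&(B>=lo)&(B<lo+step)
        if kk.sum()>5: o.append((lo,*np.percentile(A[kk],[3,97]).round(1).tolist()))
    print(n,o)
E
python3 - <<'E'
from meas import *
im,d,p=cam("wrist"); np.savez("w6.npz",im=im,d=d,**p); w=pts(d,p); X,Y,Z=loc(w); hsv=cv2.cvtColor(im,cv2.COLOR_BGR2HSV)
wood=(hsv[...,1]>60)&(hsv[...,0]<25)
prof("board x by y",X,Y,(Z>200)&(Z<225)&wood,-90,80,0); prof("board y by x",X,Y,(Z>200)&(Z<225)&wood,0,90,1,10); k=(Z>200)&(Z<225)&wood; print(np.median(Z[k]) if k.any() else 0)
prof("fence",X,Y,(Z>35)&(Z<42)&(X>60)&(X<110),-110,110,0)
prof("ramp",X,Y,(Z>33)&(Z<42)&(X<-42)&(hsv[...,0]>=16),-110,110,0)
prof("stop+",X,Y,(Z>29)&(Z<35)&(Y>50)&(X>20)&(X<70),20,80,1); prof("stop-",X,Y,(Z>29)&(Z<35)&(Y<-50)&(X>20)&(X<70),20,80,1)
E
```

```text
board x by y [(-75, 18.3, 64.6), (-60, 17.5, 65.9), (-45, 17.6, 65.5), (-30, 17.9, 65.5), (-15, 17.4, 65.6), (0, 17.5, 65.8), (15, 17.5, 65.9), (30, 17.5, 66.0), (45, 17.6, 65.9)]
board y by x [(0, -6.3, -5.1), (10, -57.4, 50.0), (20, -57.2, 50.0), (30, -59.0, 50.0), (40, -60.1, 50.0), (50, -57.6, 50.0), (60, -57.0, 50.0)]
210.44400052517273
fence [(40, 74.9, 94.0), (55, 74.9, 93.8), (70, 74.9, 93.7), (85, 75.6, 93.7)]
ramp [(-110, -90.3, -74.6), (-95, -88.3, -72.4), (-80, -86.1, -70.4), (-65, -84.2, -68.3), (-50, -81.7, -65.9), (-35, -80.1, -63.9), (-20, -77.7, -61.9), (-5, -76.1, -59.7), (10, -73.6, -57.5), (25, -71.7, -55.8), (40, -69.5, -53.6), (55, -67.2, -51.4), (70, -65.3, -49.3), (85, -62.8, -47.2), (100, -62.2, -56.7)]
stop+ [(20, 71.6, 85.7), (35, 71.6, 85.7), (50, 71.6, 85.7), (65, 71.6, 85.7)]
stop- []
```

```bash
python3 -m creep '{"slide":[[0.012,0.005,0],[0,0,0.05],[0,0,0.05],[0,0,0.04],[0,0,0.02],[0,0,0.008],[0,0,0],[0,0,0]],"twist":[0,0,0,0,0,0,0,0]}'
python3 -c "
from h import *
fr()"
```

```text
clock: 13.52
position: [0.6048, 0.2549, 0.0386]
ee_rot: [0.629, 0.778, 0.001, 0.0]
ft_force: [-0.4, 1.0, -1.0]
grip_width: 0.581
grasp_force: 52.1
{'clock': 13.525, 'position': [0.6048, 0.2549, 0.0386], 'ee_rot': [0.6287, 0.7777, 0.0011, 0.0004], 'ft_force': [-0.4172, 1.0416, -1.0005], 'grip_width': 0.5812, 'grasp_force': 52.1364}
[[-0.21, 0.978, 0.002], [0.978, 0.21, 0.001], [0.001, 0.002, -1.0]]
frame mm [47.4  1.3 38.6] tool y yaw-12: 0.09
```

```bash
python3 -m creep '{"slide":[[-0.001,-0.0015,0.008],[0,0,0.007],[0,0,0.004],[0,0,0]],"twist":[0,0,0,0]}'
python3 -c "
from h import *
fr()"
```

```text
clock: 14.02
position: [0.6023, 0.2531, 0.0189]
ee_rot: [0.629, 0.778, -0.0, -0.001]
ft_force: [-7.0, -2.5, 11.6]
grip_width: 0.574
grasp_force: 53.8
{'clock': 14.025, 'position': [0.6023, 0.2531, 0.0189], 'ee_rot': [0.6287, 0.7776, -0.0002, -0.0005], 'ft_force': [-7.0144, -2.5292, 11.5841], 'grip_width': 0.5743, 'grasp_force': 53.8372}
[[-0.209, 0.978, -0.001], [0.978, 0.209, 0.0], [0.001, -0.001, -1.0]]
frame mm [44.6  0.1 18.9] tool y yaw-12: 0.09
```

```bash
python3 -m creep '{"slide":[[0,0,0],[0,0,0],[0,0,0],[0,0,-0.01],[0,0,-0.04],[0,0,-0.05],[0,0,-0.05],[0,0,0]],"twist":[0,0,0,0,0,0,0,0]}' 82 50
python3 -m creep '{"slide":[[0.03,-0.06,0],[0,0,0]],"twist":[0,0]}'
python3 - <<'E'
from meas import *
fr()
im,d,p=cam("wrist"); np.savez("w7.npz",im=im,d=d,**p); w=pts(d,p); X,Y,Z=loc(w); hsv=cv2.cvtColor(im,cv2.COLOR_BGR2HSV); cv2.imwrite("pics/w7.png",im)
k=(Z>21)&(Z<29)&(X>5)&(X<80)&(abs(Y)<75)&(hsv[...,0]<19)
prof("board x by y",X,Y,k,-75,75,0); prof("board y by x",X,Y,k,10,80,1,10); print(np.percentile(Z[k],[5,50,95]))
prof("fence",X,Y,(Z>35)&(Z<42)&(X>60)&(X<110),-110,110,0)
k=(Z>57)&(Z<75)&(X<20)&(X>-70)&(abs(Y-35)<30)&(hsv[...,1]>60);print("knob",k.sum(),X[k].min(),X[k].max(),Y[k].min(),Y[k].max())
E
```

```text
clock: 15.02
position: [0.605, 0.2537, 0.1734]
ee_rot: [0.629, 0.778, 0.004, 0.001]
ft_force: [0.2, -0.6, -1.1]
grip_width: 0.823
grasp_force: 0.0
clock: 15.28
position: [0.5376, 0.2707, 0.1667]
ee_rot: [0.627, 0.779, -0.001, -0.002]
ft_force: [-0.1, 0.4, 0.2]
grip_width: 0.82
grasp_force: 0.0
{'clock': 15.275, 'position': [0.5376, 0.2707, 0.1667], 'ee_rot': [0.627, 0.779, -0.0012, -0.0019], 'ft_force': [-0.1112, 0.3887, 0.1901], 'grip_width': 0.8199, 'grasp_force': 0.0}
[[-0.214, 0.977, -0.005], [0.977, 0.214, 0.001], [0.001, -0.004, -1.0]]
frame mm [-15.   30.8 166.7] tool y yaw-12: 0.35
board x by y [(-75, 21.5, 58.6), (-60, 20.0, 58.1), (-45, 20.4, 58.6), (-30, 20.4, 69.5), (-15, 20.5, 69.6), (0, 20.8, 69.4), (15, 20.4, 69.4), (30, 20.6, 70.3), (45, 20.9, 70.2), (60, 20.5, 71.5)]
board y by x [(10, -56.7, 59.7), (20, -61.2, 60.6), (30, -64.6, 60.6), (40, -64.4, 60.6), (50, -63.2, 59.9), (60, -26.9, 61.1), (70, -30.5, 64.8)]
[23.8527906  25.03384344 26.17334617]
fence [(-50, 86.1, 94.1), (-35, 77.7, 93.5), (25, 74.5, 93.4), (40, 74.6, 93.5), (55, 74.6, 93.6), (70, 74.5, 93.5), (85, 75.3, 92.8)]
knob 423 -37.54003836842127 -19.870516066358864 26.43505707513551 43.24505765723601
```

View pics/w7.png

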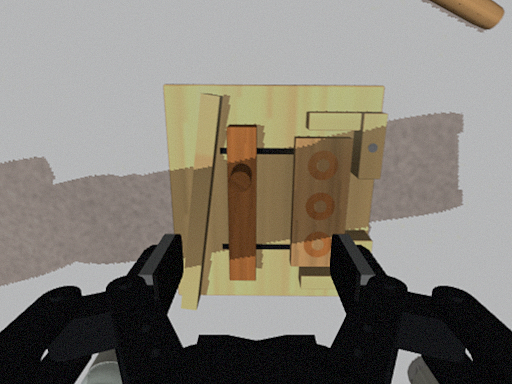

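The board lies flat in the bed between the stops ((320,205) in the view), about 3-4 mm off the fence. The knob is at (241,175). Next I'll grip the knob and slide the bar.

```bash
python3 -m creep '{"slide":[[0.004,-0.013,0],[0,0,0.05],[0,0,0.04],[0,0,0.02],[0,0,0.008],[0,0,0],[0,0,0]],"twist":[0,0,0,0,0,0,0]}' 50 30
python3 -c "
from h import *
fr()"
```

```text
clock: 16.2
position: [0.5294, 0.2704, 0.0514]
ee_rot: [0.629, 0.778, 0.001, 0.0]
ft_force: [-0.6, 0.5, -0.0]
grip_width: 0.5
grasp_force: 0.0
{'clock': 16.2, 'position': [0.5294, 0.2704, 0.0514], 'ee_rot': [0.6287, 0.7776, 0.001, 0.0003], 'ft_force': [-0.6049, 0.5105, -0.0302], 'grip_width': 0.5004, 'grasp_force': 0.0}
[[-0.209, 0.978, 0.002], [0.978, 0.209, 0.001], [0.001, 0.002, -1.0]]
frame mm [-23.1  32.2  51.4] tool y yaw-12: 0.09
```

```bash
python3 -m creep '{"slide":[[0.002,-0.0055,0.008],[0,0,0],[0,0,0]],"twist":[0,0,0]}'
python3 -m creep '{"slide":[[0,0,0],[0,0,0],[0,0,0],[0,0,0],[0,0,0]],"twist":[0,0,0,0,0]}' 5 40
python3 -c "
from h import *
fr()"
```

```text
clock: 16.58
position: [0.5227, 0.2709, 0.0421]
ee_rot: [0.629, 0.778, 0.0, -0.0]
ft_force: [0.1, -0.1, 0.4]
grip_width: 0.498
grasp_force: 0.0
clock: 17.2
position: [0.523, 0.2708, 0.0423]
ee_rot: [0.629, 0.778, 0.0, 0.0]
ft_force: [-0.3, 0.1, 4.3]
grip_width: 0.196
grasp_force: 39.0
{'clock': 17.2, 'position': [0.523, 0.2708, 0.0423], 'ee_rot': [0.6287, 0.7776, 0.0002, 0.0001], 'ft_force': [-0.3235, 0.102, 4.3202], 'grip_width': 0.1961, 'grasp_force': 38.9856}
[[-0.209, 0.978, 0.0], [0.978, 0.209, 0.0], [0.0, 0.0, -1.0]]
frame mm [-29.3  34.   42.3] tool y yaw-12: 0.09
```

```bash
python3 -m creep '{"slide":[[0,0.006,0],[0,0.008,0],[0,0.008,0],[0,0.008,0],[0,0.005,0],[0,0.002,0],[0,0,0]],"twist":[0,0,0,0,0,0,0]}'
python3 -m creep '{"slide":[[0,0.002,0],[0,0.001,0],[0,0,0]],"twist":[0,0,0]}'
python3 -c "
from h import *
fr()"
```

```text
clock: 18.08
position: [0.5593, 0.2786, 0.0423]
ee_rot: [0.629, 0.778, 0.0, 0.0]
ft_force: [0.5, -1.8, 4.3]
grip_width: 0.194
grasp_force: 39.2
clock: 18.45
position: [0.5604, 0.2788, 0.0422]
ee_rot: [0.629, 0.778, -0.001, -0.001]
ft_force: [-10.7, -3.3, 13.5]
grip_width: 0.197
grasp_force: 40.3
{'clock': 18.45, 'position': [0.5604, 0.2788, 0.0422], 'ee_rot': [0.6286, 0.7777, -0.0013, -0.0012], 'ft_force': [-10.6588, -3.3001, 13.5113], 'grip_width': 0.1968, 'grasp_force': 40.3163}
[[-0.21, 0.978, -0.004], [0.978, 0.21, -0.001], [0.0, -0.004, -1.0]]
frame mm [ 9.  34.  42.2] tool y yaw-12: 0.1
```

```bash
python3 -m creep '{"slide":[[0,0,0],[0,0,0],[0,0,-0.02],[0,0,-0.05],[0,0,-0.05],[0,0,-0.02],[0,0,0]],"twist":[0,0,0,0,0,0,0]}' 45 40
python3 - <<'E'
from meas import *
fr()
im,d,p=cam("wrist"); np.savez("w8.npz",im=im,d=d,**p); w=pts(d,p); X,Y,Z=loc(w); hsv=cv2.cvtColor(im,cv2.COLOR_BGR2HSV)
k=(Z>21)&(Z<29)&(X>5)&(X<80)&(abs(Y)<75)&(hsv[...,0]<19)
prof("board x by y",X,Y,k,-75,75,0); prof("board y by x",X,Y,k,10,80,1,10)
k=(Z>33)&(Z<42)&(X>-40)&(X<40)&(hsv[...,0]<16)&(hsv[...,1]>110); prof("bar",X,Y,k,-75,75,0)
k=(Z>57)&(Z<75)&(X<50)&(X>-70)&(abs(Y-35)<30)&(hsv[...,1]>60);print("knob",k.sum(),X[k].min(),X[k].max(),Y[k].min(),Y[k].max())
E
python3 -m creep '{"slide":[[-0.052,-0.01,0],[-0.052,-0.01,0],[-0.052,-0.01,0],[-0.052,-0.01,0],[-0.052,-0.011,0],[-0.052,-0.011,0],[0,0,0],[0,0,0]],"twist":[0,0,0,0,0,0,7.1,0]}'
python3 - <<'E'
from fit import *
o,R=st()
im,d,p=cam("wrist"); np.savez("w9.npz",im=im,d=d,**p); w=pts(d,p); Z=w[...,2]
hsv=cv2.cvtColor(im,cv2.COLOR_BGR2HSV); wd=(hsv[...,1]>60)&(hsv[...,0]<25)
k=near(w,.5639,-.0387,.04)&(Z>.045)&(Z<.062); r=cv2.minAreaRect((w[k][:,:2]*1000).astype(np.float32)); print("fin",k.sum(),r,np.median(Z[k]))
k=near(w,.5613,-.0088,.08)&(Z>.024)&(Z<.033)&wd; print(k.sum())
A=(w[k][:,:2]-[.5639,-.0387])*1000
for lo in range(-40,95,12):
    q=A[(A[:,1]>=lo)&(A[:,1]<lo+12),0]
    if len(q)>5: print(lo+6,np.percentile(q,[3,97]).round(1))
print((R.T@(np.array([r[0][0]/1000,r[0][1]/1000,.034])-o["position"])).round(4))
E
```

```text
clock: 19.32
position: [0.5627, 0.2795, 0.1841]
ee_rot: [0.629, 0.778, 0.002, 0.0]
ft_force: [-0.2, -0.1, 0.1]
grip_width: 0.452
grasp_force: 0.0
{'clock': 19.325, 'position': [0.5627, 0.2795, 0.1841], 'ee_rot': [0.6287, 0.7776, 0.0017, 0.0004], 'ft_force': [-0.2399, -0.12, 0.1486], 'grip_width': 0.4517, 'grasp_force': 0.0}
[[-0.209, 0.978, 0.003], [0.978, 0.209, 0.002], [0.002, 0.003, -1.0]]
frame mm [ 11.3  34.2 184.1] tool y yaw-12: 0.09
board x by y [(-75, 24.9, 53.1), (-60, 23.8, 53.2), (-45, 24.5, 74.5), (-30, 24.5, 72.6), (-15, 24.3, 72.5), (0, 24.1, 73.0), (15, 24.8, 72.6), (30, 24.8, 73.1), (45, 24.6, 72.7), (60, 12.1, 72.1)]
board y by x [(10, 74.1, 74.2), (20, -61.2, 60.9), (30, -64.0, 60.3), (40, -64.0, 60.2), (50, -58.1, 61.1), (60, -25.7, 61.2), (70, -33.0, 60.8)]
bar [(-75, -2.4, 20.4), (-60, -3.2, 21.3), (-45, -3.0, 21.6), (-30, -2.8, 21.5), (-15, -2.6, 21.8), (0, -2.4, 21.7), (15, -3.3, 21.6), (30, -3.0, 21.5), (45, -2.8, 21.3), (60, -2.5, 21.2)]
knob 369 0.6641826463316015 17.98851975482468 26.23152223778325 43.22262977235941
clock: 20.38
position: [0.5658, -0.0391, 0.1806]
ee_rot: [0.676, 0.737, -0.001, -0.001]
ft_force: [-0.3, -0.1, 0.1]
grip_width: 0.454
grasp_force: 0.0
{'clock': 20.375, 'position': [0.5658, -0.0391, 0.1806], 'ee_rot': [0.6757, 0.7372, -0.0009, -0.0008], 'ft_force': [-0.3187, -0.0848, 0.1024], 'grip_width': 0.4542, 'grasp_force': 0.0}
[[-0.087, 0.996, -0.002], [0.996, 0.087, -0.0], [-0.0, -0.002, -1.0]]
fin 589 ((564.217041015625, -39.0489501953125), (10.777737617492676, 40.42020797729492), 4.710130214691162) 0.05475427387418249
6707
-34 [-31.3   8.6]
-22 [-30.8  27.3]
-10 [-30.2  26.7]
2 [-29.4  71. ]
14 [-28.8  25.5]
26 [-27.9  22.8]
38 [-27.5  22.4]
50 [-26.8  21.3]
62 [-26.1  20. ]
74 [-25.4  19.3]
86 [-24.7  18.8]
[ 0.0002 -0.0013  0.1466]
```

Numbers from this view confirm the taper: the square +x face follows the 4.7° yaw and the other face slopes about 0.137. Bar joint is about 40 mm, so the board is tight. Now I'll grip the fin.

```bash
python3 -m creep '{"slide":[[0,-0.001,0.05],[0,0,0.05],[0,0,0.03],[0,0,0.012],[0,0,0.003],[0,0,0],[0,0,0]],"twist":[0,0,0,0,0,0,0]}' 45 80
python3 -m creep '{"slide":[[0,0,0],[0,0,0],[0,0,0],[0,0,0],[0,0,0]],"twist":[0,0,0,0,0]}' 0 80
python3 -c "
from h import *
st()"
```

```text
clock: 21.3
position: [0.5664, -0.0389, 0.0381]
ee_rot: [0.675, 0.737, 0.001, 0.001]
ft_force: [-0.3, 0.6, 0.1]
grip_width: 0.448
grasp_force: 0.0
clock: 21.92
position: [0.5662, -0.039, 0.0378]
ee_rot: [0.676, 0.737, 0.001, 0.0]
ft_force: [-1.2, 0.0, 6.4]
grip_width: 0.118
grasp_force: 79.5
{'clock': 21.925, 'position': [0.5662, -0.039, 0.0378], 'ee_rot': [0.6756, 0.7373, 0.0005, 0.0003], 'ft_force': [-1.2342, 0.0341, 6.3892], 'grip_width': 0.1183, 'grasp_force': 79.4763}
[[-0.087, 0.996, 0.001], [0.996, 0.087, 0.0], [0.0, 0.001, -1.0]]
```

```bash
python3 -m creep '{"slide":[[0,0,-0.01],[0,0,-0.025],[0,0,-0.025],[0,0,-0.01],[0.05,0.004,0],[0.05,0.004,0],[0.05,0.004,0],[0.04,0.004,0]],"twist":[0,0,0,-7.1,0,0,0,0]}'
python3 -m creep '{"slide":[[0.02,0.001,0],[0,0,0],[0,0,0]],"twist":[0,0,0]}'
python3 - <<'E'
from meas import *
fr()
im,d,p=cam("wrist"); np.savez("w10.npz",im=im,d=d,**p); w=pts(d,p); X,Y,Z=loc(w); hsv=cv2.cvtColor(im,cv2.COLOR_BGR2HSV); cv2.imwrite("pics/w10.png",im)
wd=(hsv[...,1]>60)&(hsv[...,0]<25)
print(np.percentile(Z[(Z>70)&(Z<112)&wd],[5,25,50,75,95]))
k=(Z>88)&(Z<106)&wd; prof("wedge",X,Y,k,-110,50,0,12); print(Y[k].min(),Y[k].max())
E
```

```text
clock: 22.92
position: [0.5409, 0.1524, 0.1075]
ee_rot: [0.628, 0.778, 0.0, -0.0]
ft_force: [0.1, -0.1, -1.5]
grip_width: 0.123
grasp_force: 78.4
clock: 23.3
position: [0.5387, 0.1677, 0.1072]
ee_rot: [0.63, 0.777, -0.0, 0.0]
ft_force: [-0.2, 0.1, -0.5]
grip_width: 0.12
grasp_force: 78.5
{'clock': 23.3, 'position': [0.5387, 0.1677, 0.1072], 'ee_rot': [0.6296, 0.7769, -0.0002, 0.0003], 'ft_force': [-0.2412, 0.093, -0.4509], 'grip_width': 0.1202, 'grasp_force': 78.4551}
[[-0.207, 0.978, 0.0], [0.978, 0.207, -0.001], [-0.001, 0.0, -1.0]]
frame mm [-35.4 -70.1 107.2] tool y yaw-12: -0.04
[96.14596407 96.78765495 97.22301988 97.65620134 98.32489932]
wedge [(-98, -69.4, -9.0), (-86, -67.3, -8.7), (-74, -65.0, -9.1), (-62, -63.0, -9.4), (-50, -61.2, -9.8), (-38, -59.6, -9.7), (-26, -58.1, -9.7), (-14, -56.5, -9.7), (-2, -55.0, -9.7), (10, -53.5, -9.6)]
-97.28747310093866 19.95864006866972
```

```bash
python3 -m creep '{"slide":[[0,0.001,0],[0,0,0.02],[0,0,0.02],[0,0,0.01],[0,0,0],[0,0,0.004],[0,0,0.0],[0,0,0]],"twist":[0,0,0,0,0,0,0,0]}'
python3 -c "
from h import *
fr()"
```

```text
clock: 24.35
position: [0.5395, 0.1702, 0.0534]
ee_rot: [0.629, 0.778, 0.0, 0.0]
ft_force: [-0.1, -0.3, -0.9]
grip_width: 0.117
grasp_force: 78.5
{'clock': 24.35, 'position': [0.5395, 0.1702, 0.0534], 'ee_rot': [0.6287, 0.7777, 0.0003, 0.0001], 'ft_force': [-0.102, -0.3081, -0.9066], 'grip_width': 0.1165, 'grasp_force': 78.4513}
[[-0.21, 0.978, 0.0], [0.978, 0.21, 0.0], [0.0, 0.001, -1.0]]
frame mm [-34.1 -67.9  53.4] tool y yaw-12: 0.1
```

```bash
python3 -m creep '{"slide":[[0,0,0.003],[0,0,0],[0.01,0.001,0],[0.012,0.001,0],[0.012,0.001,0],[0.006,0.0,0],[0,0,0]],"twist":[0,0,0,0,0,0,0]}'
python3 -c "
from h import *
fr()"
```

```text
clock: 25.22
position: [0.5336, 0.2105, 0.05]
ee_rot: [0.628, 0.778, 0.0, -0.0]
ft_force: [0.1, -0.8, -2.0]
grip_width: 0.119
grasp_force: 78.4
{'clock': 25.225, 'position': [0.5336, 0.2105, 0.05], 'ee_rot': [0.6283, 0.778, 0.0, -0.0], 'ft_force': [0.0721, -0.8245, -2.0311], 'grip_width': 0.1191, 'grasp_force': 78.4038}
[[-0.211, 0.978, -0.0], [0.978, 0.211, 0.0], [0.0, -0.0, -1.0]]
frame mm [-31.5 -27.3  50. ] tool y yaw-12: 0.15
```

```bash
python3 -m creep '{"slide":[[0,0.0005,0.001],[0.006,0.0005,0],[0.004,0,0],[0.002,0,0],[0,0,0]],"twist":[0,0,0,0,0]}'
python3 -c "
from h import *
fr()"
```

```text
clock: 25.85
position: [0.5327, 0.2167, 0.0497]
ee_rot: [0.63, 0.776, -0.002, 0.001]
ft_force: [-6.9, -14.3, 14.4]
grip_width: 0.117
grasp_force: 80.8
{'clock': 25.85, 'position': [0.5327, 0.2167, 0.0497], 'ee_rot': [0.6305, 0.7762, -0.0021, 0.0009], 'ft_force': [-6.8566, -14.2866, 14.3945], 'grip_width': 0.117, 'grasp_force': 80.814}
[[-0.205, 0.979, -0.001], [0.979, 0.205, -0.004], [-0.004, -0.002, -1.0]]
frame mm [-31.  -21.   49.7] tool y yaw-12: -0.17
```

```bash
python3 -m creep '{"slide":[[0,-0.0015,-0.001],[0,0,0]],"twist":[0,0]}'
python3 -m creep '{"slide":[[0.003,0,0],[0.002,0,0],[0,0,0]],"twist":[0,0,0]}'
python3 - <<'E'
from meas import *
o,R=fr(); print("F frame",(FR.T@np.array(o["ft_force"])).round(1))
im,d,p=cam("wrist"); np.savez("w11.npz",im=im,d=d,**p); w=pts(d,p); X,Y,Z=loc(w); hsv=cv2.cvtColor(im,cv2.COLOR_BGR2HSV); cv2.imwrite("pics/w11.png",im)
E
```

```text
clock: 26.1
position: [0.5314, 0.2212, 0.0503]
ee_rot: [0.629, 0.777, 0.001, 0.0]
ft_force: [1.5, -0.3, -0.8]
grip_width: 0.117
grasp_force: 78.5
clock: 26.48
position: [0.5307, 0.2254, 0.0502]
ee_rot: [0.629, 0.777, 0.0, 0.001]
ft_force: [5.5, -4.9, -0.3]
grip_width: 0.118
grasp_force: 78.7
{'clock': 26.475, 'position': [0.5307, 0.2254, 0.0502], 'ee_rot': [0.629, 0.7774, 0.0001, 0.001], 'ft_force': [5.458, -4.9138, -0.2765], 'grip_width': 0.1178, 'grasp_force': 78.6939}
[[-0.209, 0.978, 0.002], [0.978, 0.209, -0.001], [-0.001, 0.001, -1.0]]
frame mm [-31.2 -12.   50.2] tool y yaw-12: 0.04
F frame [ 4.3 -5.9 -0.3]
```

View pics/w11.png

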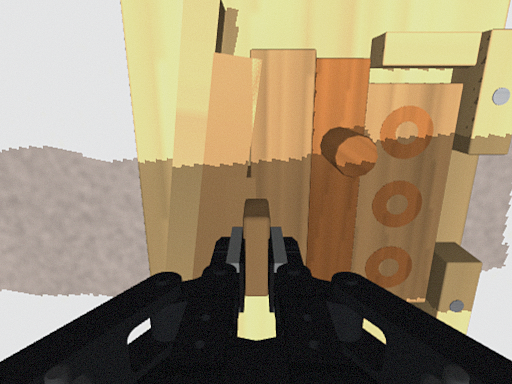

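The view shows the wedge down in the channel at (285,150), flat between the ramp and the bar. The bar is touching the board, which lies against the fence side. I'll push on to jam it.

```bash
python3 -m creep '{"slide":[[0.002,0.0005,0],[0.002,0,0],[0.002,0,0],[0,0,0]],"twist":[0,0,0,0]}'
python3 -c "
from h import *
o,R=fr(); print('F',(FR.T@np.array(o['ft_force'])).round(1))"
```

```text
clock: 27.02
position: [0.5307, 0.2258, 0.0502]
ee_rot: [0.631, 0.776, -0.002, 0.003]
ft_force: [4.2, -21.8, 7.0]
grip_width: 0.118
grasp_force: 79.7
{'clock': 27.025, 'position': [0.5307, 0.2258, 0.0502], 'ee_rot': [0.6306, 0.7761, -0.0023, 0.0026], 'ft_force': [4.1675, -21.7805, 6.9855], 'grip_width': 0.1184, 'grasp_force': 79.6511}
[[-0.205, 0.979, 0.001], [0.979, 0.205, -0.007], [-0.007, -0.0, -1.0]]
frame mm [-31.1 -11.7  50.2] tool y yaw-12: -0.2
F [ -0.5 -22.2   7. ]
```

```bash
python3 -m creep '{"slide":[[0.002,0,0],[0.0015,0,0],[0.001,0,0],[0,0,0]],"twist":[0,0,0,0]}' 0 110
python3 -c "
from h import *
o,R=fr(); print('F',(FR.T@np.array(o['ft_force'])).round(1))"
```

```text
clock: 27.52
position: [0.5307, 0.2259, 0.0503]
ee_rot: [0.632, 0.775, -0.004, 0.004]
ft_force: [4.7, -34.2, 11.2]
grip_width: 0.111
grasp_force: 109.5
{'clock': 27.525, 'position': [0.5307, 0.2259, 0.0503], 'ee_rot': [0.6319, 0.7751, -0.004, 0.0041], 'ft_force': [4.6714, -34.1896, 11.1812], 'grip_width': 0.111, 'grasp_force': 109.5227}
[[-0.201, 0.979, 0.001], [0.979, 0.201, -0.011], [-0.011, -0.001, -1.0]]
frame mm [-31.1 -11.6  50.3] tool y yaw-12: -0.38
F [ -2.5 -34.4  11.2]
```

```bash
python3 -m creep '{"slide":[[-0.004,0,0],[-0.004,0,0],[0,0,0]],"twist":[0,0,0]}' 0 60
python3 -m creep '{"slide":[[0,0,0],[0,0,0],[0,0,0],[0,0,-0.02],[0,0,-0.05],[0,0,-0.05],[0,0,-0.03],[0,0,0]],"twist":[0,0,0,0,0,0,0,0]}' 45
python3 - <<'E'
from meas import *
fr()
def m(w,hsv):
    X,Y,Z=loc(w)
    wd=(hsv[...,1]>60)&(hsv[...,0]<25)
    k=(Z>37)&(Z<44)&(X<-1)&(X>-62)&(abs(Y)<100)&wd; prof("wedge",X,Y,k,-60,90,0,12); print(Y[k].min(),Y[k].max(),np.median(Z[k]))
    k=(Z>60)&(Z<72)&(X>-50)&(X<-15)&(abs(Y)<60)&wd; print("fin",k.sum(),X[k].mean(),Y[k].min(),Y[k].max())
    k=(Z>57)&(Z<75)&(X<50)&(X>-10)&(abs(Y-35)<30)&(hsv[...,1]>60);print("knob",k.sum(),X[k].min(),X[k].max())
    k=(Z>21)&(Z<29)&(X>15)&(X<80)&(abs(Y)<75)&(hsv[...,0]<19);prof("board",X,Y,k,-75,75,0); print(np.percentile(Z[k],[5,50,95]))
im,d,p=cam("wrist"); cv2.imwrite("pics/w12.png",im); m(pts(d,p),cv2.cvtColor(im,cv2.COLOR_BGR2HSV))
E
```

```text
clock: 27.9
position: [0.5307, 0.2258, 0.0503]
ee_rot: [0.63, 0.777, -0.001, 0.001]
ft_force: [3.1, -11.5, 4.4]
grip_width: 0.106
grasp_force: 108.5
clock: 28.9
position: [0.5311, 0.2294, 0.204]
ee_rot: [0.629, 0.778, 0.003, 0.001]
ft_force: [-0.9, -0.4, -0.3]
grip_width: 0.449
grasp_force: 0.0
{'clock': 28.9, 'position': [0.5311, 0.2294, 0.204], 'ee_rot': [0.6287, 0.7776, 0.0028, 0.0007], 'ft_force': [-0.8772, -0.4415, -0.3456], 'grip_width': 0.4492, 'grasp_force': 0.0}
[[-0.209, 0.978, 0.005], [0.978, 0.209, 0.004], [0.003, 0.005, -1.0]]
frame mm [-30.   -8.2 204. ] tool y yaw-12: 0.09
wedge [(-60, -2.7, -1.7), (-48, -60.3, -5.0), (-36, -60.2, -4.5), (-24, -60.9, -4.1), (-12, -59.6, -4.3), (0, -58.1, -5.2), (12, -56.9, -4.5), (24, -54.8, -4.9), (36, -53.5, -5.0), (48, -51.5, -4.5), (60, -50.3, -4.6), (72, -54.1, -5.0), (84, -61.9, -50.3)]
-70.91477940699916 98.57751068999045 40.23238346308085
fin 559 -30.679600825631347 -31.30069580408399 8.312412093705223
knob 346 0.5619571098146826 18.171032140280044
board [(-75, 25.9, 74.4), (-60, 26.1, 73.2), (-45, 25.7, 73.9), (-30, 26.0, 72.4), (-15, 26.1, 72.7), (0, 25.7, 72.6), (15, 26.3, 72.7), (30, 26.3, 73.1), (45, 25.7, 73.3), (60, 26.1, 74.5)]
[23.83765038 25.03713411 26.30245162]
```

View pics/w12.png

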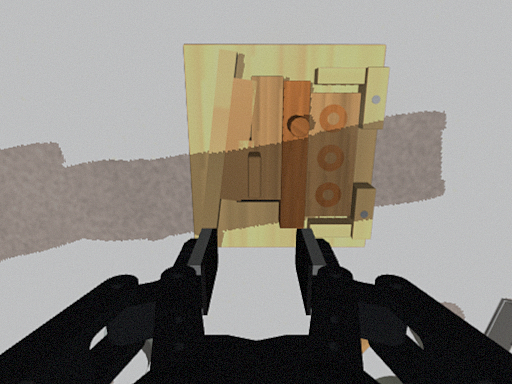

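The view shows the wedge jammed at (255,140), square face on the bar, with its middle at frame y = 18.5 mm (nominal 18.6). The bar is hard against the board, and the board lies flat against the fence at (332,155). Nothing touches the robot, so I'll hand in.

```bash
python3 -c "
from workcell import manip
print(manip.hand_in())"
```

```text
the job is handed in; nothing more can be done
None
```

The job is handed in, with no verdict returned: the board is clamped flat against the fence by the bar, and the wedge, pushed to about 34 N, stayed jammed when let go; the other three boards dropped one place, and I did not re-check the block, jar and other bystanders with a last picture.

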